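# Tip a used syringe into the sharps bin with its counterweighted tray

### The job

A used, capped syringe lies on the open tray of the sharps bin: tip it in and shut the bin by gently pushing the tray up from its underside with the fingertips, past its balance point, until it stays raised by itself, then move the hand clear. Do not touch the syringe or the inside of the tray, do not pinch the tray, and leave the bottle, the pot and the oximeter where they stand.

Things in the scene. Friction and masses are not known exactly. Their poses are not given: they have to be found in the camera images.
- bin: Sharps bin screwed down in a steel bench bracket (it does not move): yellow tub 160 mm deep (x) x 255 mm wide (y), orange collar at its rim, total height 288 mm, with a clear hood over the rear of its top. Origin: centre of the underside, on the table. Its x axis points from the mouth side to the back, y along the width, z up. The tub's floor is 8 mm above the table, its walls 5 mm thick.
- tray (a joint): Hinge angle (rad) of the counterweighted tray. 0: open, lying level against its stop, sticking out of the mouth towards the bin's -x. It grows as the outer edge swings up and back; 1.75 is fully raised, leaning back against its stop and shutting the mouth. Released below the balance point (about 1.1) it falls open again; above it, it falls shut and stays. Pushing at the lip takes under 1 N.
- tray_lip (a point): Middle of the tray's lower outer edge: 105 mm out from the hinge axis, 5 mm below its plane when open (167 mm above the table). Tray: orange plate 214 mm wide, 5 mm thick with the white inside lining, which turns over the top of the 9 mm high front lip and side rims; smooth underside; the outer 80 mm stands free of the tub, open air below; 45 mm lies behind the hinge, with steel weights.
- tray_hinge (a point): Fixed point of the bin: middle of the tray's hinge axis, 172 mm above the table, 62 mm in front (bin -x) of the bin's centre. Axes as the bin's; the hinge axis runs along y.
- syringe: Used capped syringe, 11 mm thick, 135 mm long, 24 mm across its finger flange, white with a blue needle cap, lying loose on the tray lining along the bin's y. Origin: on its lower side 55 mm from its thumb end and 80 mm from the tip of the cap; its y axis runs towards the cap. It slides into the tub by itself as the tray goes up. Not to be touched.
- saline: Bystander: white bottle with blue cap, 44 mm diameter, 105 mm high, standing beside the bin. Origin: centre of its foot.
- specimen_pot: Bystander: clear pot with red lid, 52 mm diameter, 66 mm high, standing beside the bin. Origin: centre of its foot.
- oximeter: Bystander: white and blue finger-clip pulse oximeter, 60 x 34 x 31 mm high, lying on the table before the bin, below the tray's outer edge. Origin: centre of its underside.

How it is judged:
By the outcome, as a careful person would: the job done as asked, in the order asked, and still so for the second after the job is handed in, with the robot touching nothing.
It also fails if it takes over 42 s, if anything falls off the work surface, if the arm or the gripper's body presses on something with over 40 N, if the wrist force passes 120 N, or if a joint passes its speed limit or range.

### The arm

A 7-joint arm with a two-finger parallel gripper is mounted at the origin on the work surface. World frame = base frame: x ahead of the robot, y to its left, z up, the work surface at z = 0. Lengths are in m, angles in rad, forces in N, time in s.
With the tool pointing down it reaches from about 0.425 to 0.925 m from the base axis. Payload 6.8 kg.
Tool frame: the origin (TCP) lies at the very end of the fingers, on their centre line; the grasp point (between the pads) lies 19 mm behind it (bot.grasp_offset is the distance from the TCP to the grasp point, in m); z points along the fingers, y is the direction in which the jaws open and shut (so a half turn about z gives the same grasp; the last joint's range is limited). The gripper opens to 85 mm and grips with 20 to 120 N. Pads are 22 mm wide; open, the fingers measure 114 mm over their backs; the gripper's body (76 mm by 85 mm) begins 54 mm behind the grasp point. The pads swing forward as they close: fully open they stand 13 mm farther back than shut.
Start: joints at [1.079, 0.477, 0.022, 1.555, -0.011, 1.109, -0.083], TCP at [0.253, -0.626, 0.231] pointing down, gripper open.
Joint ranges: [-2.96, 2.96], [-0.34, 2.1], [-1.41, 1.46], [0.24, 2.44], [-1.37, 4.51], [0.17, 1.92], [-2.96, 2.96]. Speed limits (rad/s): [2.39, 2.39, 3.14, 3.14, 3.14, 3.14, 3.14].

### API

Orientations are given as a unit quaternion [w, x, y, z].
In Python, from station import monitor, cams, bot, finder gives the robot as it stands.
- The arm moves only by the tool jog_arm, never from a script. Its argument "plan" is a list of rows, each an object of numbers: "x", "y", "z": the shift along the tool's x, y, z as a fraction of full scale; "wx", "wy", "wz": the turn, a rotation vector about the tool's x, y, z as a fraction of full scale. A call has 1 to 12 rows; each row is the pose to reach, as a shift and turn from the pose measured when the call began, along the tool's axes at that moment, turning the shorter way round; what a row does not reach only later rows make up. Full scale, the value 1, is 20 cm for a shift and 180 degrees for a turn. A row lasts 1/12 s, in which the tool goes at most 41.7 mm and 7.16 degrees, less where a joint would pass 70% of its speed; a pose out of reach is approached as far as the arm can. A call with a number of a shift or a turn outside -1 to 1 is refused whole. A call with a gripper value outside its range is refused whole. "hand" is the opening, from -1 (shut) to 1 (fully open), set as the call begins (left out, the last holds). The fingers move at their own pace and stop on an object; "grip_force" is the grip in N (left out, the last holds). Time passes only in rows, so rows that repeat a pose let the fingers close. It gives the time, the measured TCP pose, the force and the opening at its end, in the units of the state.
- monitor.get_obs(): the state, without advancing time (a new reading comes with each control period).
- cams.read_camera(name): name is "scene" or "top"; returns the picture (400x640x3 uint8, red, green, blue); there is no depth.
- cams.get_calibration(name): a dict with "fx", "fy", "cx", "cy" (pixels), "distortion" ([k1, k2, p1, p2, k3] as OpenCV has them; the pictures are not rectified), "extrinsics" (4x4, takes a point from world to camera coordinates). Camera axes: x right, y down, z forward; pixel columns grow to the right and rows downward; lengths in m; the calibration is good to about 2 mm. A picture is of the moment at which its call begins. get_calibration takes no time and is no camera call.
- bot.hand_in(): hands the job in, once; it reports no verdict.
Trained networks look in the newest picture that a camera, given by its name, has taken for a name from the list of things; names that differ only in an ending like _2 or _b are one class to them, and where a whole thing is asked for, a point or a joint stands for the part that bears it (a point fixed in the world has none). Each returns a list of dicts, best first, with "confidence" (0 to 1); they miss things now and then, are a little off and sometimes report something else, mostly with a low value. They report only what shows in the picture. A call takes as long as a camera call.
- finder.find_in(camera, target): "bbox" ([left, top, width, height] in pixels, round what is visible of it).
- finder.place_of(camera, target): "location" ([column, row] in pixels: a listed point, or the origin of a listed thing).
The state is a dict: "t": time; "q": joint angles; "joint_vel": joint speeds; "joint_torque": joint torques, N m; "eef_pos": TCP position; "tool_rot": TCP orientation; "contact_force": force on the tool from outside, world axes, zero at the start; "torque": the same for the moment, N m; "gripper_width": opening from 0.0 (shut) to 1.0 (fully open).
Only numpy, scipy, OpenCV 4.12 (cv2) and the standard library are available. Lean on these libraries where they do the work, as an engineer would, in place of code of your own. Each camera call takes 0.05 s, during which the arm holds its last target. There are 200 camera calls.

## Working session

There is one attempt and no reset: what is moved stays moved. The work goes in short steps, Python scripts to look and compute and a tool call to move; the robot and the scene stay as the last step left them, time stands still between calls to the robot, and variables do not carry over. Pictures are saved under pics/ and viewed, about 8 in all and at most 12, crops included, and the job is handed in when it is done.

Besides the shell and the picture viewer there is one more tool, called after "Request:" by a JSON object that holds its "fn" and its "kwargs". jog_arm: Moves the arm, as the interface text tells. Shift numbers are shares of 20 cm and turn numbers shares of 180 degrees, none past 1 either way. Its arguments: {"type":"object","properties":{"plan":{"type":"array","items":{"type":"object","properties":{"x":{"type":"number","minimum":-1,"maximum":1},"y":{"type":"number","minimum":-1,"maximum":1},"z":{"type":"number","minimum":-1,"maximum":1},"wx":{"type":"number","minimum":-1,"maximum":1},"wy":{"type":"number","minimum":-1,"maximum":1},"wz":{"type":"number","minimum":-1,"maximum":1}}}},"hand":{"type":"number"},"grip_force":{"type":"number"}},"required":["plan"]}

```bash
mkdir -p pics; ls
python3 - <<'E'
from station import monitor,cams,bot,finder
import cv2,numpy as np
o=monitor.get_obs();print({k:np.round(v,3) for k,v in o.items()})
for c in("scene","top"):
    im=cams.read_camera(c);cv2.imwrite(f"pics/{c}0.png",im[:,:,::-1])
    k=cams.get_calibration(c);print(c,{a:np.round(b,4).tolist() for a,b in k.items()})
    for t in("bin","tray_lip","tray_hinge","syringe","saline","specimen_pot","oximeter"):
        r=finder.place_of(c,t);print(t,[(np.round(d["location"],1).tolist(),round(d["confidence"],2)) for d in r[:2]])
E
```

```text
pics
{'t': np.float64(0.0), 'q': array([ 1.079,  0.478,  0.022,  1.556, -0.012,  1.109, -0.083]), 'joint_vel': array([ 0.   , -0.001,  0.003, -0.001, -0.001,  0.002, -0.001]), 'joint_torque': array([-1.0000e-03, -5.9646e+01,  1.6080e+00, -2.8120e+01,  1.2000e-02,
        9.0000e-03,  0.0000e+00]), 'eef_pos': array([ 0.253, -0.625,  0.23 ]), 'tool_rot': array([-0.001,  0.982,  0.191, -0.   ]), 'contact_force': array([ 0.09 ,  0.584, -0.678]), 'torque': array([ 0.012, -0.04 , -0.035]), 'gripper_width': np.float64(0.999)}
scene {'fx': 367.863, 'fy': 367.863, 'cx': 321.1151, 'cy': 199.338, 'distortion': [0.0068, 0.0, 0.0, 0.0, 0.0], 'extrinsics': [[0.9271, -0.3748, 0.0111, -0.5582], [-0.33, -0.8296, -0.4504, 0.3458], [0.178, 0.4139, -0.8928, 0.8761], [0.0, 0.0, 0.0, 1.0]]}
bin []
tray_lip [([281.6, 258.5], 0.91)]
tray_hinge [([329.1, 249.7], 0.7)]
syringe [([304.7, 254.8], 0.48)]
saline [([297.8, 199.4], 0.87)]
specimen_pot [([324.7, 366.4], 0.83)]
oximeter []
top {'fx': 393.4655, 'fy': 393.4655, 'cx': 319.4136, 'cy': 203.6472, 'distortion': [0.0271, 0.0, 0.0, 0.0, 0.0], 'extrinsics': [[-0.0262, -0.9992, 0.0314, 0.0657], [-0.9932, 0.0224, -0.1144, 0.6188], [0.1136, -0.0342, -0.9929, 1.0581], [0.0, 0.0, 0.0, 1.0]]}
bin [([359.4, 200.7], 0.23)]
tray_lip [([352.8, 245.1], 0.85)]
tray_hinge [([359.5, 202.6], 0.82)]
syringe [([356.8, 227.4], 0.63)]
saline [([353.6, 227.1], 0.53), ([273.8, 214.1], 0.5)]
specimen_pot [([428.5, 242.8], 0.56)]
oximeter [([355.4, 267.4], 0.86)]
```

```bash
cat > h.py <<'E'
from station import monitor,cams,bot,finder
import cv2,numpy as np
from scipy.spatial.transform import Rotation as R
def ray(c,p):
    k=cams.get_calibration(c);K=np.array([[k["fx"],0,k["cx"]],[0,k["fy"],k["cy"]],[0,0,1]])
    u=cv2.undistortPoints(np.array([[p]],float),K,np.array(k["distortion"])).ravel()
    E=np.array(k["extrinsics"]);return -E[:3,:3].T@E[:3,3],E[:3,:3].T@np.r_[u,1]
def atz(c,p,z):
    o,d=ray(c,p);return o+d*(z-o[2])/d[2]
def proj(c,P):
    k=cams.get_calibration(c);K=np.array([[k["fx"],0,k["cx"]],[0,k["fy"],k["cy"]],[0,0,1]])
    E=np.array(k["extrinsics"]);return cv2.projectPoints(np.atleast_2d(P).astype(float),cv2.Rodrigues(E[:3,:3])[0],E[:3,3],K,np.array(k["distortion"]))[0][:,0]
def rot(o=None):
    w,x,y,z=(o or monitor.get_obs())["tool_rot"];return R.from_quat([x,y,z,w])
E
python3 - <<'E'
from h import *
for n,z,s,t in(("lip",.167,(281.6,258.5),(352.8,245.1)),("hinge",.172,(329.1,249.7),(359.5,202.6)),("syr",.175,(304.7,254.8),(356.8,227.4)),("saline",0,(297.8,199.4),(273.8,214.1)),("pot",0,(324.7,366.4),(428.5,242.8)),("oxi",0,None,(355.4,267.4))):
    print(n,[np.round(atz(c,p,z),3) for c,p in(("scene",s),("top",t)) if p])
E
```

```text
lip [array([ 0.496, -0.027,  0.167]), array([ 0.503, -0.023,  0.167])]
hinge [array([ 0.599, -0.048,  0.172]), array([ 0.605, -0.042,  0.172])]
syr [array([ 0.545, -0.04 ,  0.175]), array([ 0.545, -0.033,  0.175])]
saline [array([0.602, 0.177, 0.   ]), array([0.597, 0.18 , 0.   ])]
pot [array([ 0.508, -0.256, -0.   ]), array([ 0.505, -0.259,  0.   ])]
oxi [array([ 0.441, -0.047,  0.   ])]
```

View pics/scene0.png

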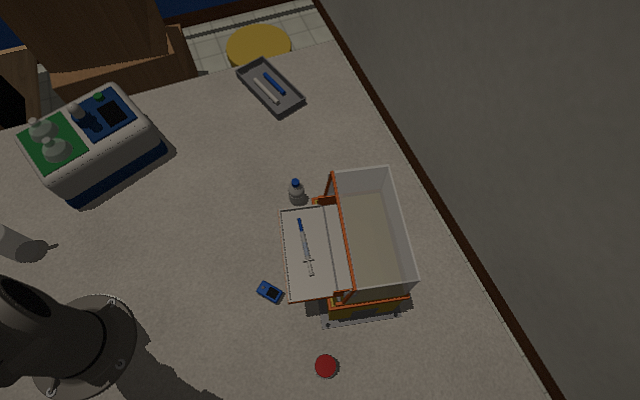

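View pics/top0.png

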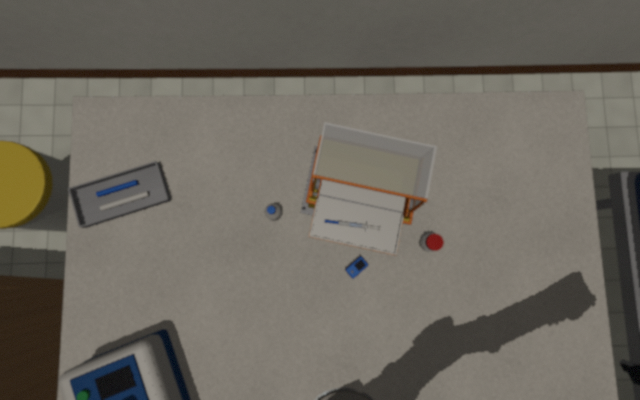

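Both views agree: the tray is open towards the robot (lip about (352,245) in top, hinge about (359,203)), the oximeter is at (356,267), the pot lies to the right and the bottle to the left. I'll bring the closed fingers in from the front right, roughly horizontal, under the lip.

```bash
cat >> h.py <<'E'
H=np.array([.602,-.045,.172]);YAW=-.19
B=R.from_euler('z',YAW)
def goal(pos,az,el=0,roll=0):
    """print jog numbers (fractions) to reach pos with tool z at azimuth az, elevation el (deg); tool y down"""
    o=monitor.get_obs();a,e=np.radians([az,el])
    z=np.array([np.cos(a)*np.cos(e),np.sin(a)*np.cos(e),np.sin(e)]);x=np.array([np.sin(a),-np.cos(a),0]);y=np.cross(z,x)
    T=R.from_matrix(np.c_[x,y,z])*R.from_euler('z',roll,degrees=True);r=rot(o)
    print("pos",np.round(o["eef_pos"],3),"q",np.round(o["q"],2),"shift",np.round(r.inv().apply(np.array(pos)-o["eef_pos"])/.2,3),"turn",np.round((r.inv()*T).as_rotvec()/np.pi,3))
def binpt(x,y,z): return H+B.apply([x,y,z])
E
python3 - <<'E'
from h import *
print(dir(bot))
a,b=atz("top",(311,235),.176),atz("top",(394,252),.176);print(a,b,np.arctan2(*(a-b)[:2])*-1)
a,b=atz("scene",(280,211),.176),atz("scene",(289,302),.176);print(a,b,np.arctan2(*(a-b)[:2])*-1)
print("oxi",atz("scene",(270,292),.02),"lip pt",binpt(-.105,-.05,0))
goal([.36,-.35,.33],60)
E
```

```text
['PlanningError', '__class__', '__delattr__', '__dict__', '__dir__', '__doc__', '__eq__', '__format__', '__ge__', '__getattribute__', '__getstate__', '__gt__', '__hash__', '__init__', '__init_subclass__', '__le__', '__lt__', '__module__', '__ne__', '__new__', '__reduce__', '__reduce_ex__', '__repr__', '__setattr__', '__sizeof__', '__str__', '__subclasshook__', '__weakref__', 'grasp_offset', 'hand_in']
[0.52908224 0.0775234  0.176     ] [ 0.48364539 -0.11997184  0.176     ] -0.22613062067407466
[0.52970878 0.0782955  0.176     ] [ 0.47946777 -0.12274994  0.176     ] -0.24488341007980796
oxi [ 0.44462774 -0.04915074  0.02      ] lip pt [ 0.48944661 -0.07427003  0.172     ]
pos [ 0.253 -0.626  0.231] q [ 1.08  0.48  0.02  1.56 -0.01  1.11 -0.08] shift [ 1.014 -1.078 -0.494] turn [0.462 0.225 0.225]
```

Request:
{"fn": "jog_arm", "kwargs": {"plan": [{"z": -0.3}, {"z": -0.6, "wx": 0.04, "wy": 0.02, "wz": 0.02}, {"x": 0.1, "y": -0.1, "z": -0.7, "wx": 0.08, "wy": 0.04, "wz": 0.04}, {"x": 0.2, "y": -0.2, "z": -0.7, "wx": 0.12, "wy": 0.06, "wz": 0.06}, {"x": 0.3, "y": -0.3, "z": -0.7, "wx": 0.15, "wy": 0.075, "wz": 0.075}, {"x": 0.4, "y": -0.4, "z": -0.7, "wx": 0.18, "wy": 0.09, "wz": 0.09}, {"x": 0.5, "y": -0.5, "z": -0.7, "wx": 0.21, "wy": 0.105, "wz": 0.105}, {"x": 0.5, "y": -0.5, "z": -0.7, "wx": 0.24, "wy": 0.12, "wz": 0.12}, {"x": 0.5, "y": -0.5, "z": -0.7, "wx": 0.27, "wy": 0.135, "wz": 0.135}, {"x": 0.5, "y": -0.5, "z": -0.7, "wx": 0.3, "wy": 0.15, "wz": 0.15}, {"x": 0.5, "y": -0.5, "z": -0.7, "wx": 0.33, "wy": 0.165, "wz": 0.165}, {"x": 0.5, "y": -0.5, "z": -0.7, "wx": 0.36, "wy": 0.18, "wz": 0.18}], "hand": -1, "grip_force": 20}}

```text
invalid input at $.plan[0]: expected keys x, y, z, wx, wy, wz
```

```bash
sed -i 's/YAW=-.19/YAW=-.22/' h.py; python3 -c "
from h import *
goal([.36,-.30,.33],60)"
```

```text
pos [ 0.253 -0.626  0.231] q [ 1.08  0.48  0.02  1.56 -0.01  1.11 -0.08] shift [ 1.107 -1.31  -0.494] turn [0.462 0.225 0.225]
```

Request:
{"fn": "jog_arm", "kwargs": {"plan": [{"x": 0, "y": 0, "z": -0.3, "wx": 0, "wy": 0, "wz": 0}, {"x": 0, "y": 0, "z": -0.6, "wx": 0.04, "wy": 0.02, "wz": 0.02}, {"x": 0.1, "y": -0.1, "z": -0.7, "wx": 0.08, "wy": 0.04, "wz": 0.04}, {"x": 0.2, "y": -0.2, "z": -0.7, "wx": 0.12, "wy": 0.06, "wz": 0.06}, {"x": 0.3, "y": -0.3, "z": -0.7, "wx": 0.15, "wy": 0.075, "wz": 0.075}, {"x": 0.4, "y": -0.4, "z": -0.7, "wx": 0.18, "wy": 0.09, "wz": 0.09}, {"x": 0.5, "y": -0.5, "z": -0.7, "wx": 0.21, "wy": 0.105, "wz": 0.105}, {"x": 0.5, "y": -0.5, "z": -0.7, "wx": 0.24, "wy": 0.12, "wz": 0.12}, {"x": 0.5, "y": -0.5, "z": -0.7, "wx": 0.27, "wy": 0.135, "wz": 0.135}, {"x": 0.5, "y": -0.5, "z": -0.7, "wx": 0.3, "wy": 0.15, "wz": 0.15}, {"x": 0.5, "y": -0.5, "z": -0.7, "wx": 0.33, "wy": 0.165, "wz": 0.165}, {"x": 0.5, "y": -0.5, "z": -0.7, "wx": 0.36, "wy": 0.18, "wz": 0.18}], "hand": -1, "grip_force": 20}}

```text
t: 1.8
eef_pos: [0.3105, -0.4946, 0.3682]
tool_rot: [-0.485, 0.863, -0.062, 0.129]
contact_force: [2.1, 0.8, -3.4]
gripper_width: -0.002
```

```bash
python3 -c "
from h import *
goal([.36,-.35,.33],60)"
```

```text
pos [ 0.31  -0.495  0.368] q [ 1.61  0.81 -0.75  1.2  -0.36  1.91 -0.86] shift [ 0.039 -0.209  0.758] turn [0.159 0.075 0.074]
```

```bash
cat > log.py <<'E'
import json,sys
from station import monitor
import numpy as np
o=monitor.get_obs();open("log.jsonl","a").write(json.dumps({k:np.array(o[k]).tolist() for k in("q","eef_pos","tool_rot")})+"\n")
E
python3 log.py
python3 - <<'E'
import json,itertools,numpy as np
from scipy.spatial.transform import Rotation as R
D=[([1.079,.477,.022,1.555,-.011,1.109,-.083],[.253,-.626,.231],[-.001,.982,.191,0])]
l=json.loads(open("log.jsonl").readlines()[0]);D.append((l["q"],l["eef_pos"],l["tool_rot"]))
def chain(q,s):
    q=np.array(q)*s;out=[R.identity()]
    for a,v in zip("zyzyzyz",q): out.append(out[-1]*R.from_euler(a,v))
    return out
q2r=lambda w:R.from_quat([w[1],w[2],w[3],w[0]])
res=[]
for s in itertools.product([1,-1],repeat=7):
    if s[1]<0: continue
    # base yaw phi, tool roll c: R=Rz(phi) C Rz(c); brute phi
    C=[chain(d[0],s)[-1] for d in D];T=[q2r(d[2]) for d in D]
    for ph in np.linspace(-np.pi,np.pi,361):
        E=[(R.from_euler('z',ph)*c).inv()*t for c,t in zip(C,T)]
        err=(E[0].inv()*E[1]).magnitude()+np.linalg.norm(E[0].as_matrix()[:,2]-[0,0,1])
        res.append((err,s,ph,E[0].as_rotvec()))
res.sort(key=lambda r:r[0])
for r in res[:6]:
    s,ph=r[1],r[2]
    A=[];b=[]
    for d in D:
        c=chain(d[0],s);Z=R.from_euler('z',ph)
        A.append(np.c_[[0,0,1],*[ (Z*c[i]).apply([0,0,1]) for i in(2,4,6)]]);b+=d[1]
    x,rs,_,_=np.linalg.lstsq(np.vstack(A),np.array(b),rcond=None);print(round(r[0],3),s,round(ph,3),np.round(r[3],2),np.round(x,3),np.linalg.norm(np.vstack(A)@x-b))
E
```

```text
0.006 (-1, 1, -1, 1, -1, 1, -1) 0.0 [0.   0.   1.57] [0.136 0.742 0.369 0.394] 0.06511079413016022
0.006 (-1, 1, 1, 1, 1, 1, 1) -0.593 [0.   0.   1.19] [-2.209  4.676 -1.703  2.363] 0.39406147109907524
0.019 (-1, 1, 1, 1, 1, 1, 1) -0.576 [0.   0.   1.21] [-2.208  4.673 -1.695  2.356] 0.38487284515490305
0.02 (-1, 1, -1, 1, -1, 1, -1) -0.017 [0.   0.   1.55] [0.155 0.72  0.381 0.391] 0.05269501016956934
0.021 (-1, 1, -1, 1, -1, 1, -1) 0.017 [0.   0.   1.59] [0.118 0.763 0.358 0.397] 0.07761025824134371
0.022 (-1, 1, 1, 1, 1, 1, 1) -0.611 [0.   0.   1.17] [-2.208  4.678 -1.711  2.368] 0.4032154145820035
```

```bash
python3 -c "
from h import *
goal([.33,-.49,.40],125,-90)
goal([.45,-.33,.40],145,-90)
goal([.50,-.2,.42],180,-90)"
```

```text
pos [ 0.31  -0.495  0.368] q [ 1.61  0.81 -0.75  1.2  -0.36  1.91 -0.86] shift [ 0.114 -0.146 -0.032] turn [-0.289 -0.183 -0.217]
pos [ 0.31  -0.495  0.368] q [ 1.61  0.81 -0.75  1.2  -0.36  1.91 -0.86] shift [ 0.505 -0.551  0.794] turn [-0.259 -0.237 -0.317]
pos [ 0.31  -0.495  0.368] q [ 1.61  0.81 -0.75  1.2  -0.36  1.91 -0.86] shift [ 0.61  -0.971  1.349] turn [-0.189 -0.325 -0.489]
```

Request:
{"fn": "jog_arm", "kwargs": {"plan": [{"x": 0.01, "y": -0.02, "z": 0, "wx": -0.03, "wy": -0.018, "wz": -0.02}, {"x": 0.03, "y": -0.04, "z": 0, "wx": -0.06, "wy": -0.037, "wz": -0.043}, {"x": 0.05, "y": -0.07, "z": 0, "wx": -0.09, "wy": -0.055, "wz": -0.065}, {"x": 0.07, "y": -0.1, "z": 0, "wx": -0.12, "wy": -0.075, "wz": -0.09}, {"x": 0.1, "y": -0.13, "z": 0, "wx": -0.15, "wy": -0.095, "wz": -0.11}, {"x": 0.11, "y": -0.15, "z": 0, "wx": -0.18, "wy": -0.115, "wz": -0.135}, {"x": 0.15, "y": -0.2, "z": 0.1, "wx": -0.21, "wy": -0.135, "wz": -0.16}, {"x": 0.2, "y": -0.25, "z": 0.2, "wx": -0.24, "wy": -0.155, "wz": -0.185}, {"x": 0.28, "y": -0.32, "z": 0.35, "wx": -0.27, "wy": -0.18, "wz": -0.215}, {"x": 0.35, "y": -0.4, "z": 0.5, "wx": -0.27, "wy": -0.2, "wz": -0.25}, {"x": 0.43, "y": -0.48, "z": 0.65, "wx": -0.265, "wy": -0.22, "wz": -0.28}, {"x": 0.5, "y": -0.55, "z": 0.79, "wx": -0.26, "wy": -0.237, "wz": -0.317}]}}

```text
t: 2.8
eef_pos: [0.4504, -0.3272, 0.4013]
tool_rot: [-0.003, 0.899, 0.439, -0.0]
contact_force: [0.4, -0.1, 0.5]
gripper_width: -0.001
```

```bash
python3 log.py; python3 -c "
from h import *
goal([.50,-.14,.44],165,-90)
goal([.50,.05,.44],190,-90)"
```

```text
pos [ 0.45  -0.327  0.401] q [ 1.31  0.31 -1.01  1.55  0.26  1.43 -0.37] shift [ 0.891 -0.382 -0.189] turn [-0.002 -0.001 -0.128]
pos [ 0.45  -0.327  0.401] q [ 1.31  0.31 -1.01  1.55  0.26  1.43 -0.37] shift [ 1.639 -0.966 -0.184] turn [-0.001 -0.001 -0.267]
```

Request:
{"fn": "jog_arm", "kwargs": {"plan": [{"x": 0.18, "y": -0.07, "z": -0.1, "wx": 0, "wy": 0, "wz": -0.025}, {"x": 0.36, "y": -0.14, "z": -0.18, "wx": 0, "wy": 0, "wz": -0.05}, {"x": 0.54, "y": -0.22, "z": -0.18, "wx": 0, "wy": 0, "wz": -0.075}, {"x": 0.72, "y": -0.3, "z": -0.18, "wx": 0, "wy": 0, "wz": -0.1}, {"x": 0.86, "y": -0.4, "z": -0.18, "wx": 0, "wy": 0, "wz": -0.125}, {"x": 0.96, "y": -0.55, "z": -0.18, "wx": 0, "wy": 0, "wz": -0.15}, {"x": 1, "y": -0.7, "z": -0.18, "wx": 0, "wy": 0, "wz": -0.175}]}}

```text
t: 3.38
eef_pos: [0.4638, -0.0796, 0.4385]
tool_rot: [-0.004, 0.743, 0.669, 0.002]
contact_force: [-0.8, 0.5, 1.9]
gripper_width: -0.0
```

```bash
python3 log.py; python3 -c "
from h import *
goal([.46,.08,.42],190,-90)
goal([.42,.25,.40],210,-90)
goal([.40,.25,.36],-60,0)"
```

```text
pos [ 0.464 -0.08   0.439] q [ 1.22  0.13 -1.26  1.65  0.11  1.46 -0.15] shift [ 0.791 -0.102  0.099] turn [-0.001 -0.002 -0.089]
pos [ 0.464 -0.08   0.439] q [ 1.22  0.13 -1.26  1.65  0.11  1.46 -0.15] shift [ 1.615 -0.389  0.206] turn [-0.    -0.003 -0.2  ]
pos [ 0.464 -0.08   0.439] q [ 1.22  0.13 -1.26  1.65  0.11  1.46 -0.15] shift [ 1.603 -0.488  0.406] turn [ 0.27  -0.529 -0.525]
```

Request:
{"fn": "jog_arm", "kwargs": {"plan": [{"x": 0.16, "y": -0.02, "z": 0.02, "wx": 0, "wy": 0, "wz": -0.02}, {"x": 0.32, "y": -0.04, "z": 0.04, "wx": 0, "wy": 0, "wz": -0.04}, {"x": 0.48, "y": -0.06, "z": 0.06, "wx": 0, "wy": 0, "wz": -0.055}, {"x": 0.64, "y": -0.08, "z": 0.08, "wx": 0, "wy": 0, "wz": -0.07}, {"x": 0.8, "y": -0.1, "z": 0.1, "wx": 0, "wy": 0, "wz": -0.09}, {"x": 0.9, "y": -0.13, "z": 0.1, "wx": 0, "wy": 0, "wz": -0.11}, {"x": 1, "y": -0.16, "z": 0.1, "wx": 0, "wy": 0, "wz": -0.13}]}}

```text
t: 3.97
eef_pos: [0.4521, 0.1245, 0.42]
tool_rot: [-0.003, 0.59, 0.807, 0.002]
contact_force: [0.9, 0.3, -0.7]
gripper_width: 0.003
```

```bash
python3 log.py; python3 -c "
from h import *
goal([.42,.28,.40],210,-90)
goal([.42,.28,.36],-60,-45)
goal([.40,.28,.36],-60,0)"
cat > fit.py <<'E'
import json,numpy as np
from scipy.spatial.transform import Rotation as R
S=np.array([-1,1,-1,1,-1,1,-1])
def basis(q):
    r=R.identity();f=[r]
    for a,v in zip("zyzyzyz",np.array(q)*S): r=r*R.from_euler(a,v);f.append(r)
    c=[np.array([0,0,1.])]
    for i in(2,4,6): c+= [f[i].apply([0,0,1]),f[i].apply([1,0,0])] if i!=2 else [f[3].apply([0,0,1]),f[3].apply([1,0,0])]
    return np.c_[tuple(c)],r*R.from_euler('z',np.pi/2)
if __name__=="__main__":
    L=[json.loads(l) for l in open("log.jsonl")]
    L.append(dict(q=[1.079,.477,.022,1.555,-.011,1.109,-.083],eef_pos=[.253,-.626,.231]))
    A=np.vstack([basis(l["q"])[0] for l in L]);b=np.hstack([l["eef_pos"] for l in L])
    x,_,rk,sv=np.linalg.lstsq(A,b,rcond=None);print(np.round(x,4),rk,np.round(sv,3),np.abs(A@x-b).max())
    np.save("geo.npy",x)
E
python3 fit.py
```

```text
pos [0.452 0.125 0.42 ] q [ 0.85  0.16 -1.35  1.69  0.15  1.42 -0.21] shift [0.789 0.083 0.106] turn [ 0.    -0.002 -0.068]
pos [0.452 0.125 0.42 ] q [ 0.85  0.16 -1.35  1.69  0.15  1.42 -0.21] shift [0.787 0.083 0.306] turn [ 0.181 -0.224 -0.535]
pos [0.452 0.125 0.42 ] q [ 0.85  0.16 -1.35  1.69  0.15  1.42 -0.21] shift [ 0.818 -0.012  0.307] turn [ 0.352 -0.437 -0.434]
[ 0.158   0.5648  0.0273  0.4028 -0.1232  0.3516  0.0098] 7 [4.384 3.846 0.721 0.49  0.354 0.233 0.215] 0.06437790061236526
```

Run:
```python
import json,itertools,numpy as np
from scipy.spatial.transform import Rotation as R
L=[json.loads(l) for l in open("log.jsonl")]
L.append(dict(q=[1.079,.477,.022,1.555,-.011,1.109,-.083],eef_pos=[.253,-.626,.231],tool_rot=[-.001,.982,.191,0]))
from fit import basis
for l in L:
    w=l["tool_rot"];T=R.from_quat([w[1],w[2],w[3],w[0]]);print(np.round((basis(l["q"])[1].inv()*T).as_rotvec(),3))
S0=(-1,1,-1,1,-1,1,-1)
def fr(q,s):
    r=R.identity();f=[r]
    for a,v in zip("zyzyzyz",np.array(q)*s): r=r*R.from_euler(a,v);f.append(r)
    return f
# alternative sign patterns consistent in orientation
for s in itertools.product([1,-1],repeat=7):
  best=[]
  for l in L:
    w=l["tool_rot"];T=R.from_quat([w[1],w[2],w[3],w[0]]);best.append((fr(l["q"],s)[-1],T))
  for k in(0,90,180,270):
   for p in(0,90,180,270):
    e=max((( R.from_euler('z',p,degrees=True)*c*R.from_euler('z',k,degrees=True)).inv()*t).magnitude() for c,t in best)
    if e<.1: print(s,k,p,round(e,3))
```

```text
[-0. -0. -0.]
[-0. -0.  0.]
[-0. -0.  0.]
[-0. -0. -0.]
[0.003 0.001 0.   ]
(-1, 1, -1, 1, -1, 1, -1) 90 0 0.003
(-1, -1, -1, -1, -1, -1, -1) 270 180 0.003
```

```bash
python3 -c "
from h import *
for r in(-90,90,45,-45):
  for e in (-45,0): print(r,e);goal([.42,.30,.38],-60,e,r)"
```

```text
-90 -45
pos [0.452 0.125 0.42 ] q [ 0.85  0.16 -1.35  1.69  0.15  1.42 -0.21] shift [0.883 0.114 0.207] turn [-0.362  0.038  0.863]
-90 0
pos [0.452 0.125 0.42 ] q [ 0.85  0.16 -1.35  1.69  0.15  1.42 -0.21] shift [0.883 0.114 0.207] turn [-0.673  0.072  0.668]
90 -45
pos [0.452 0.125 0.42 ] q [ 0.85  0.16 -1.35  1.69  0.15  1.42 -0.21] shift [0.883 0.114 0.207] turn [-0.027 -0.251 -0.065]
90 0
pos [0.452 0.125 0.42 ] q [ 0.85  0.16 -1.35  1.69  0.15  1.42 -0.21] shift [0.883 0.114 0.207] turn [-0.054 -0.5   -0.054]
45 -45
pos [0.452 0.125 0.42 ] q [ 0.85  0.16 -1.35  1.69  0.15  1.42 -0.21] shift [0.883 0.114 0.207] turn [ 0.074 -0.252 -0.301]
45 0
pos [0.452 0.125 0.42 ] q [ 0.85  0.16 -1.35  1.69  0.15  1.42 -0.21] shift [0.883 0.114 0.207] turn [ 0.147 -0.499 -0.248]
-45 -45
pos [0.452 0.125 0.42 ] q [ 0.85  0.16 -1.35  1.69  0.15  1.42 -0.21] shift [0.883 0.114 0.207] turn [ 0.293 -0.159 -0.764]
-45 0
pos [0.452 0.125 0.42 ] q [ 0.85  0.16 -1.35  1.69  0.15  1.42 -0.21] shift [0.883 0.114 0.207] turn [ 0.555 -0.303 -0.602]
```

Request:
{"fn": "jog_arm", "kwargs": {"plan": [{"x": 0.12, "y": 0.02, "z": 0.02, "wx": 0, "wy": -0.03, "wz": 0}, {"x": 0.25, "y": 0.04, "z": 0.04, "wx": 0, "wy": -0.07, "wz": 0}, {"x": 0.4, "y": 0.05, "z": 0.06, "wx": 0, "wy": -0.1, "wz": -0.01}, {"x": 0.55, "y": 0.07, "z": 0.08, "wx": -0.01, "wy": -0.14, "wz": -0.01}, {"x": 0.7, "y": 0.09, "z": 0.1, "wx": -0.02, "wy": -0.18, "wz": -0.02}, {"x": 0.8, "y": 0.1, "z": 0.1, "wx": -0.02, "wy": -0.22, "wz": -0.02}, {"x": 0.88, "y": 0.11, "z": 0.1, "wx": -0.03, "wy": -0.26, "wz": -0.03}, {"x": 0.88, "y": 0.11, "z": 0.1, "wx": -0.03, "wy": -0.295, "wz": -0.03}, {"x": 0.88, "y": 0.11, "z": 0.1, "wx": -0.04, "wy": -0.33, "wz": -0.04}, {"x": 0.88, "y": 0.11, "z": 0.1, "wx": -0.04, "wy": -0.365, "wz": -0.04}, {"x": 0.88, "y": 0.11, "z": 0.1, "wx": -0.05, "wy": -0.4, "wz": -0.05}, {"x": 0.88, "y": 0.11, "z": 0.1, "wx": -0.05, "wy": -0.44, "wz": -0.05}]}}

```text
t: 4.97
eef_pos: [0.4197, 0.2998, 0.3992]
tool_rot: [0.406, 0.475, 0.744, -0.237]
contact_force: [0.5, 0.4, -1.2]
gripper_width: 0.002
```

```bash
python3 log.py; python3 -c "
from h import *
goal([.45,.15,.30],-60,0,90)
print(rot().as_matrix().round(2))"
cat > fit.py <<'E'
import json,numpy as np
from scipy.spatial.transform import Rotation as R
S=np.array([-1,1,-1,1,-1,1,-1])
N="z1 y2 z3 x3 x4 z4 y4 x6 y6 z6".split()
def basis(q):
    r=R.identity();f=[r]
    for a,v in zip("zyzyzyz",np.array(q)*S): r=r*R.from_euler(a,v);f.append(r)
    return np.c_[tuple(f[int(n[1])].as_matrix()[:,"xyz".index(n[0])] for n in N)],r*R.from_euler('z',np.pi/2)
def fit():
    L=[json.loads(l) for l in open("log.jsonl")]
    L.append(dict(q=[1.079,.477,.022,1.555,-.011,1.109,-.083],eef_pos=[.253,-.626,.231]))
    A=np.vstack([basis(l["q"])[0] for l in L]);b=np.hstack([l["eef_pos"] for l in L])
    w=.003*np.eye(len(N));x=np.linalg.lstsq(np.vstack([A,w]),np.r_[b,np.zeros(len(N))],rcond=None)[0]
    return x,A@x-b
if __name__=="__main__":
    x,e=fit();print(dict(zip(N,np.round(x,4))),np.abs(e).max())
E
python3 fit.py
```

```text
pos [0.42  0.3   0.399] q [-0.83  0.4  -0.46  1.65  0.8   1.91 -0.93] shift [-0.008 -0.207  0.887] turn [-0.019 -0.188 -0.017]
[[-0.22  0.9   0.38]
 [ 0.51  0.44 -0.74]
 [-0.83  0.03 -0.56]]
{'z1': np.float64(0.2871), 'y2': np.float64(-0.0305), 'z3': np.float64(0.5419), 'x3': np.float64(0.0012), 'x4': np.float64(0.0), 'z4': np.float64(0.4721), 'y4': np.float64(-0.0318), 'x6': np.float64(0.0008), 'y6': np.float64(0.0001), 'z6': np.float64(0.3271)} 0.00020214887153707783
```

```bash
cat > ik.py <<'E'
from fit import *
from scipy.optimize import least_squares
LO=np.array([-2.96,-.34,-1.41,.24,-1.37,.17,-2.96]);HI=np.array([2.96,2.1,1.46,2.44,4.51,1.92,2.96])
X=fit()[0]
def fk(q): A,r=basis(q);return A@X,r
def tool(az,el=0,roll=0):
    a,e=np.radians([az,el]);z=np.array([np.cos(a)*np.cos(e),np.sin(a)*np.cos(e),np.sin(e)]);x=np.array([np.sin(a),-np.cos(a),0])
    return R.from_matrix(np.c_[x,np.cross(z,x),z])*R.from_euler('z',roll,degrees=True)
def ik(p,T,q0):
    def f(q):
        P,r=fk(q);return np.r_[(P-p)*10,(r.inv()*T).as_rotvec()*3,(q-q0)*.01]
    s=least_squares(f,np.clip(q0,LO+.03,HI-.03),bounds=(LO+.02,HI-.02));P,r=fk(s.x);return s.x,np.linalg.norm(P-p),(r.inv()*T).magnitude()
E
python3 - <<'E'
from ik import *
from h import binpt,monitor
q0=monitor.get_obs()["q"]
g=np.array([-.6,.9,0,2.1,1.6,1.5,0])
for az in(-40,-60,-75,-90):
  for roll in(0,45,90):
    for n,p in(("low",binpt(-.14,.06,-.035)),("mid",binpt(-.06,.06,.06)),("hi",binpt(-.03,.06,.085))):
      for q in (q0,g):
        s=ik(p,tool(az,0,roll),q)
        if s[1]<.003 and s[2]<.02: print(az,roll,n,np.round(s[0],2));break
      else: print(az,roll,n,"fail",round(s[1],3),round(s[2],2))
E
```

```text
-40 0 low [-0.76  0.97 -0.28  2.4   1.48  1.79 -0.22]
-40 0 mid [-0.67  0.7  -0.18  2.36  1.65  1.68  0.1 ]
-40 0 hi [-0.64  0.64 -0.14  2.33  1.71  1.63  0.19]
-40 45 low [-0.74  0.97 -0.3   2.4   1.48  1.8  -1.  ]
-40 45 mid [-0.62  0.7  -0.23  2.36  1.66  1.71 -0.68]
-40 45 hi [-0.59  0.64 -0.19  2.33  1.72  1.66 -0.59]
-40 90 low [-0.73  0.97 -0.32  2.4   1.48  1.82 -1.79]
-40 90 mid [-0.58  0.7  -0.28  2.36  1.67  1.74 -1.46]
-40 90 hi [-0.54  0.65 -0.25  2.32  1.73  1.69 -1.36]
-60 0 low [-0.66  0.95 -0.32  2.16  1.24  1.84 -0.04]
-60 0 mid [-0.6   0.75 -0.23  2.11  1.37  1.79  0.25]
-60 0 hi [-0.58  0.71 -0.2   2.07  1.42  1.76  0.34]
-60 45 low [-0.7   0.95 -0.28  2.16  1.23  1.8  -0.81]
-60 45 mid [-0.61  0.75 -0.22  2.11  1.37  1.78 -0.53]
-60 45 hi [-0.59  0.71 -0.19  2.07  1.42  1.76 -0.44]
-60 90 low [-0.74  0.94 -0.23  2.17  1.22  1.76 -1.59]
-60 90 mid [-0.62  0.75 -0.21  2.11  1.36  1.77 -1.32]
-60 90 hi [-0.59  0.71 -0.19  2.07  1.41  1.76 -1.23]
-75 0 low [-0.6   0.97 -0.32  1.98  1.09  1.9   0.06]
-75 0 mid [-0.55  0.81 -0.24  1.91  1.21  1.9   0.33]
-75 0 hi [-0.5
[... 155 characters left out ...]
 hi [-0.56  0.78 -0.18  1.87  1.24  1.88 -0.36]
-75 90 low [-0.71  0.96 -0.18  1.99  1.04  1.8  -1.47]
-75 90 mid [-0.62  0.8  -0.15  1.92  1.18  1.85 -1.23]
-75 90 hi [-0.59  0.78 -0.14  1.87  1.23  1.85 -1.14]
-90 0 low [-0.63  0.99 -0.18  1.82  0.9   1.9   0.16]
-90 0 mid [-0.65  0.87 -0.02  1.73  0.99  1.9   0.44]
-90 0 hi [-0.64  0.85  0.02  1.68  1.03  1.9   0.52]
-90 45 low [-0.63  0.99 -0.18  1.82  0.9   1.9  -0.62]
-90 45 mid [-0.65  0.87 -0.02  1.73  0.99  1.9  -0.35]
-90 45 hi [-0.64  0.85  0.02  1.68  1.03  1.9  -0.26]
-90 90 low [-0.67  0.99 -0.13  1.82  0.88  1.87 -1.39]
-90 90 mid [-0.65  0.87 -0.02  1.73  0.99  1.9  -1.13]
-90 90 hi [-0.64  0.85  0.02  1.68  1.03  1.9  -1.05]
```

Run:
```python
from h import *
p=binpt(-.175,.06,.12);print(p);goal(p,-50,0,90)
p=binpt(-.165,.04,-.03);print(p);goal(p,-50,0,90)
```

```text
[0.44431172 0.05174403 0.292     ]
pos [0.42  0.3   0.399] q [-0.83  0.4  -0.46  1.65  0.8   1.91 -0.93] shift [-0.221 -0.448  1.261] turn [-0.073 -0.187 -0.033]
[0.44970611 0.03004379 0.142     ]
pos [0.42  0.3   0.399] q [-0.83  0.4  -0.46  1.65  0.8   1.91 -0.93] shift [ 0.338 -0.496  1.771] turn [-0.073 -0.187 -0.033]
```

Request:
{"fn": "jog_arm", "kwargs": {"plan": [{"x": -0.02, "y": -0.04, "z": 0.1, "wx": -0.01, "wy": -0.02, "wz": 0}, {"x": -0.04, "y": -0.07, "z": 0.2, "wx": -0.015, "wy": -0.04, "wz": -0.01}, {"x": -0.06, "y": -0.11, "z": 0.3, "wx": -0.02, "wy": -0.06, "wz": -0.01}, {"x": -0.08, "y": -0.15, "z": 0.4, "wx": -0.03, "wy": -0.08, "wz": -0.015}, {"x": -0.1, "y": -0.18, "z": 0.5, "wx": -0.04, "wy": -0.1, "wz": -0.02}, {"x": -0.12, "y": -0.22, "z": 0.6, "wx": -0.05, "wy": -0.12, "wz": -0.02}, {"x": -0.14, "y": -0.25, "z": 0.7, "wx": -0.055, "wy": -0.14, "wz": -0.025}, {"x": -0.16, "y": -0.29, "z": 0.8, "wx": -0.06, "wy": -0.16, "wz": -0.03}, {"x": -0.18, "y": -0.33, "z": 0.9, "wx": -0.07, "wy": -0.18, "wz": -0.033}, {"x": -0.19, "y": -0.36, "z": 0.98, "wx": -0.073, "wy": -0.187, "wz": -0.033}, {"x": -0.19, "y": -0.36, "z": 0.98, "wx": -0.073, "wy": -0.187, "wz": -0.033}, {"x": -0.19, "y": -0.36, "z": 0.98, "wx": -0.073, "wy": -0.187, "wz": -0.033}]}}

```text
t: 5.97
eef_pos: [0.4375, 0.104, 0.3186]
tool_rot: [0.641, 0.299, 0.64, -0.3]
contact_force: [0.8, 1.0, -0.5]
gripper_width: -0.002
```

```bash
python3 log.py
python3 - <<'E'
from h import *
im=cams.read_camera("scene");cv2.imwrite("pics/s1.png",cv2.resize(im[100:350,120:440,::-1],None,fx=2.4,fy=2.4))
p=binpt(-.17,.04,.05);print(p);goal(p,-50,0,90)
p=binpt(-.165,.04,-.03);print(p);goal(p,-50,0,90)
E
```

```text
[0.44482662 0.03113493 0.222     ]
pos [0.438 0.105 0.319] q [-0.86  0.52 -0.34  2.28  1.18  1.87 -1.3 ] shift [ 0.484 -0.21   0.305] turn [-0.  0. -0.]
[0.44970611 0.03004379 0.142     ]
pos [0.438 0.105 0.319] q [-0.86  0.52 -0.34  2.28  1.18  1.87 -1.3 ] shift [ 0.884 -0.196  0.325] turn [-0.  0. -0.]
```

View pics/s1.png

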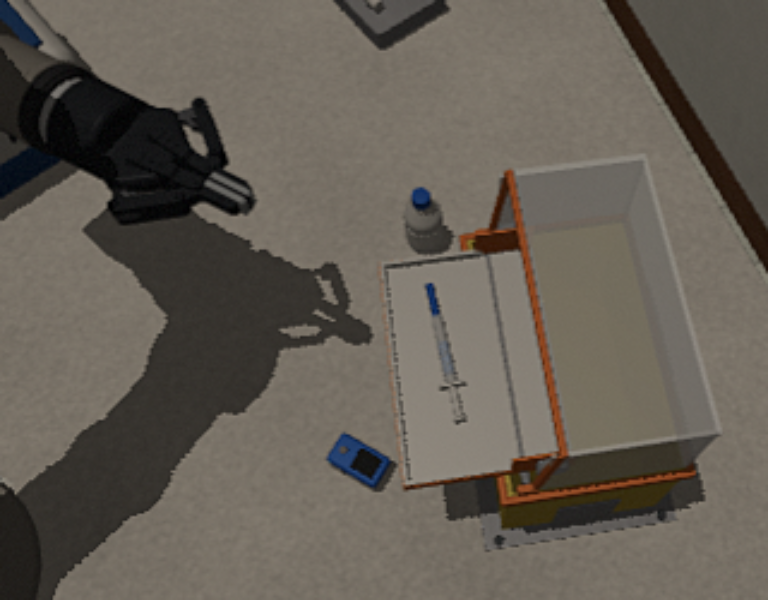

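The gripper is on the left with its shut linkage bulging to the sides ((200,110) and (140,215)). The tray is still level, with the syringe in place and the bottle undisturbed. I'll check the analyser's distance and then compute the descent.

```bash
python3 - <<'E'
from h import *
print("analyser", atz("scene",(175,152),0),atz("top",(160,333),.12),atz("top",(190,399),.0),atz("scene",(85,207),0))
for p in(binpt(-.17,.05,.05),binpt(-.165,.05,-.028),binpt(-.092,.05,-.028)):
    print(p);goal(p,-45,0,90)
E
python3 - <<'E'
from ik import *
from h import binpt,monitor
q=monitor.get_obs()["q"]
for p in(binpt(-.17,.05,.05),binpt(-.165,.05,-.028),binpt(-.092,.05,-.028),binpt(-.042,.03,.076)):
    q,a,b=ik(p,tool(-45,0,90),q);print(np.round(q,2),round(a,4),round(b,3))
E
```

```text
analyser [0.30984083 0.46789865 0.        ] [0.30443636 0.44729307 0.12      ] [0.10901743 0.40743109 0.        ] [0.03718725 0.37605915 0.        ]
[0.44700891 0.04089391 0.222     ]
pos [0.438 0.105 0.319] q [-0.86  0.52 -0.34  2.28  1.18  1.87 -1.3 ] shift [ 0.484 -0.171  0.275] turn [-0.028  0.    -0.   ]
[0.4518884  0.03980276 0.144     ]
pos [0.438 0.105 0.319] q [-0.86  0.52 -0.34  2.28  1.18  1.87 -1.3 ] shift [ 0.874 -0.156  0.295] turn [-0.028  0.    -0.   ]
[0.52312892 0.023872   0.144     ]
pos [0.438 0.105 0.319] q [-0.86  0.52 -0.34  2.28  1.18  1.87 -1.3 ] shift [0.875 0.066 0.584] turn [-0.028  0.    -0.   ]
[-0.64  0.76 -0.49  2.42  1.33  1.9  -1.63] 0.0016 0.006
[-0.66  0.97 -0.44  2.38  1.38  1.9  -1.79] 0.0 0.0
[-0.57  0.94 -0.34  2.3   1.56  1.84 -1.65] 0.0 0.0
[-0.49  0.67 -0.3   2.32  1.66  1.74 -1.39] 0.0 0.0
```

Request:
{"fn": "jog_arm", "kwargs": {"plan": [{"x": 0, "y": -0.04, "z": 0.07, "wx": 0, "wy": 0, "wz": 0}, {"x": 0.05, "y": -0.08, "z": 0.14, "wx": 0, "wy": 0, "wz": 0}, {"x": 0.12, "y": -0.12, "z": 0.22, "wx": 0, "wy": 0, "wz": 0}, {"x": 0.2, "y": -0.15, "z": 0.29, "wx": 0, "wy": 0, "wz": 0}, {"x": 0.3, "y": -0.155, "z": 0.295, "wx": 0, "wy": 0, "wz": 0}, {"x": 0.4, "y": -0.155, "z": 0.295, "wx": 0, "wy": 0, "wz": 0}, {"x": 0.5, "y": -0.155, "z": 0.295, "wx": 0, "wy": 0, "wz": 0}, {"x": 0.6, "y": -0.155, "z": 0.295, "wx": 0, "wy": 0, "wz": 0}, {"x": 0.7, "y": -0.155, "z": 0.295, "wx": 0, "wy": 0, "wz": 0}, {"x": 0.8, "y": -0.155, "z": 0.295, "wx": 0, "wy": 0, "wz": 0}, {"x": 0.875, "y": -0.155, "z": 0.295, "wx": 0, "wy": 0, "wz": 0}, {"x": 0.875, "y": -0.155, "z": 0.295, "wx": 0, "wy": 0, "wz": 0}]}}

```text
t: 7.02
eef_pos: [0.4525, 0.0407, 0.1418]
tool_rot: [0.64, 0.3, 0.641, -0.298]
contact_force: [0.2, -0.1, -0.9]
gripper_width: 0.006
```

Run:
```python
from h import *
im=cams.read_camera("scene");cv2.imwrite("pics/s2.png",cv2.resize(im[130:350,180:440,::-1],None,fx=2.7,fy=2.7))
print(proj("scene",monitor.get_obs()["eef_pos"]),monitor.get_obs()["contact_force"])
goal(binpt(-.092,.05,-.028),-45,0,90)
```

```text
[[254.82929375 242.15636766]] [ 0.2358487  -0.60986244  0.3768866 ]
pos [0.452 0.041 0.143] q [-0.8   0.93 -0.26  2.33  1.28  1.75 -1.73] shift [-0.003  0.217  0.291] turn [-0.028 -0.    -0.001]
```

View pics/s2.png

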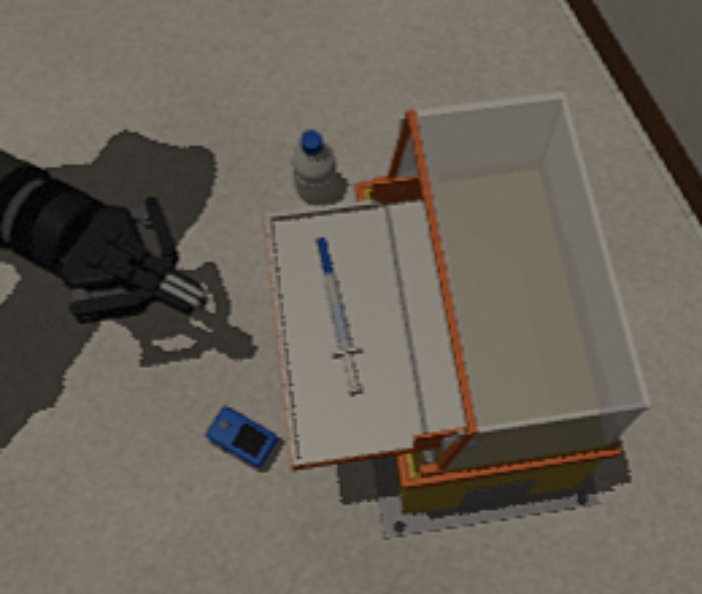

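Fingertips at crop (203,300), in front of the lip and below its level; the knuckle at (155,205) will stay outside the tray's left front corner. Inserting now.

Request:
{"fn": "jog_arm", "kwargs": {"plan": [{"x": 0, "y": 0.03, "z": 0.04, "wx": -0.004, "wy": 0, "wz": 0}, {"x": 0, "y": 0.06, "z": 0.08, "wx": -0.008, "wy": 0, "wz": 0}, {"x": 0, "y": 0.09, "z": 0.12, "wx": -0.012, "wy": 0, "wz": 0}, {"x": 0, "y": 0.12, "z": 0.16, "wx": -0.016, "wy": 0, "wz": 0}, {"x": 0, "y": 0.15, "z": 0.2, "wx": -0.02, "wy": 0, "wz": 0}, {"x": 0, "y": 0.18, "z": 0.25, "wx": -0.024, "wy": 0, "wz": 0}, {"x": 0, "y": 0.217, "z": 0.29, "wx": -0.028, "wy": 0, "wz": 0}, {"x": 0, "y": 0.217, "z": 0.29, "wx": -0.028, "wy": 0, "wz": 0}]}}

```text
t: 7.73
eef_pos: [0.5242, 0.0233, 0.1453]
tool_rot: [0.654, 0.273, 0.652, -0.27]
contact_force: [0.1, -1.4, -0.0]
gripper_width: 0.004
```

Run:
```python
from h import *
o=monitor.get_obs();print(o["contact_force"].round(1) if hasattr(o["contact_force"],"round") else o["contact_force"])
goal(o["eef_pos"],-45,0,90)
for th in np.r_[0,.15,.3,.45,.6,.75,.9,1.0,1.1,1.2,1.3]:
    s=.092-.005*th; h=.005+.011*np.cos(th)+.008*np.sin(th); c,n=np.cos(th),np.sin(th)
    p=binpt(-s*c-h*n,.05-.015*th,s*n-h*c)
    print(th,np.round(rot(o).inv().apply(p-o["eef_pos"])/.2,3))
im=cams.read_camera("scene");cv2.imwrite("pics/s3.png",cv2.resize(im[130:350,180:440,::-1],None,fx=2.7,fy=2.7))
```

```text
[ 0.1 -1.4 -0. ]
pos [0.524 0.023 0.145] q [-0.72  0.92 -0.17  2.31  1.52  1.71 -1.67] shift [0. 0. 0.] turn [-0.001  0.    -0.002]
0.0 [-0.054 -0.001 -0.006]
0.15 [-0.118 -0.013 -0.003]
0.3 [-0.182 -0.019  0.008]
0.45 [-0.246 -0.02   0.026]
0.6 [-0.308 -0.016  0.053]
0.75 [-0.367 -0.007  0.087]
0.9 [-0.42   0.007  0.13 ]
1.0 [-0.452  0.018  0.162]
1.1 [-0.48   0.032  0.197]
1.2 [-0.504  0.047  0.235]
1.3 [-0.524  0.064  0.275]
```

View pics/s3.png

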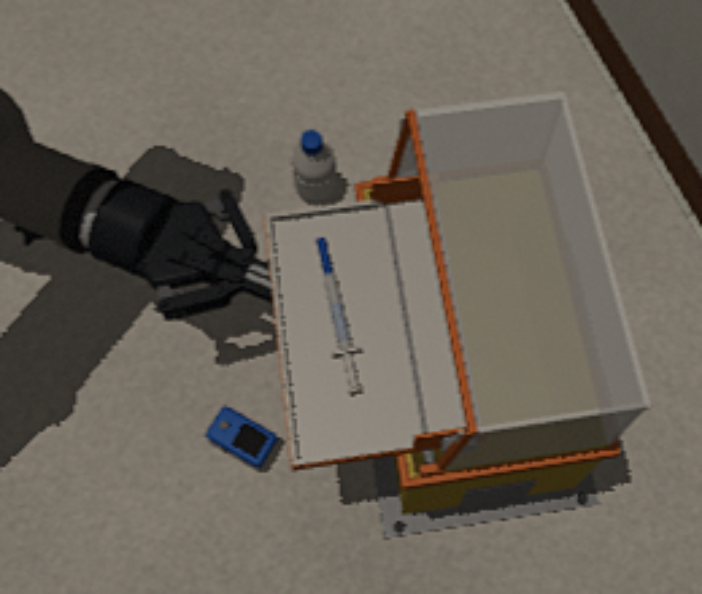

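Fingertips are under the tray's outer strip and the knuckle at (255,262) is just outside the lip. Raising gently along the arc.

Request:
{"fn": "jog_arm", "kwargs": {"plan": [{"x": -0.02, "y": 0, "z": 0, "wx": 0, "wy": 0, "wz": 0}, {"x": -0.04, "y": 0, "z": -0.003, "wx": 0, "wy": 0, "wz": 0}, {"x": -0.055, "y": -0.002, "z": -0.005, "wx": 0, "wy": 0, "wz": 0}, {"x": -0.07, "y": -0.005, "z": -0.005, "wx": 0, "wy": 0, "wz": 0}, {"x": -0.085, "y": -0.008, "z": -0.005, "wx": 0, "wy": 0, "wz": 0}, {"x": -0.1, "y": -0.01, "z": -0.004, "wx": 0, "wy": 0, "wz": 0}, {"x": -0.118, "y": -0.013, "z": -0.003, "wx": 0, "wy": 0, "wz": 0}, {"x": -0.135, "y": -0.015, "z": 0, "wx": 0, "wy": 0, "wz": 0}, {"x": -0.15, "y": -0.017, "z": 0.003, "wx": 0, "wy": 0, "wz": 0}, {"x": -0.165, "y": -0.018, "z": 0.005, "wx": 0, "wy": 0, "wz": 0}, {"x": -0.182, "y": -0.019, "z": 0.008, "wx": 0, "wy": 0, "wz": 0}, {"x": -0.182, "y": -0.019, "z": 0.008, "wx": 0, "wy": 0, "wz": 0}]}}

```text
t: 8.78
eef_pos: [0.5217, 0.0194, 0.182]
tool_rot: [0.654, 0.273, 0.652, -0.27]
contact_force: [-0.1, 0.4, -0.1]
gripper_width: -0.002
```

```bash
cat > arc.py <<'E'
from h import *
import sys
o=monitor.get_obs();print(np.round(o["contact_force"],1),o["eef_pos"])
for th in map(float,sys.argv[2:]):
    s=.092-.005*th; h=.005+.011*np.cos(th)+.008*np.sin(th); c,n=np.cos(th),np.sin(th)
    p=binpt(-s*c-h*n,.05-.015*th,s*n-h*c)
    print(th,np.round(rot(o).inv().apply(p-o["eef_pos"])/.2,3))
im=cams.read_camera("scene");cv2.imwrite(sys.argv[1],cv2.resize(im[130:350,180:440,::-1],None,fx=2.7,fy=2.7))
E
python3 arc.py pics/s4.png .3 .4 .5 .6 .7 .8 .9 1 1.1 1.2 1.3
```

```text
[-0.1  0.4 -0.1] [0.52170996 0.01937585 0.18196788]
0.3 [0.002 0.003 0.002]
0.4 [-0.041  0.001  0.014]
0.5 [-0.084  0.002  0.029]
0.6 [-0.125  0.005  0.047]
0.7 [-0.164  0.011  0.07 ]
0.8 [-0.201  0.018  0.095]
0.9 [-0.236  0.028  0.124]
1.0 [-0.268  0.04   0.157]
1.1 [-0.296  0.054  0.192]
1.2 [-0.32   0.069  0.23 ]
1.3 [-0.34   0.086  0.27 ]
```

View pics/s4.png

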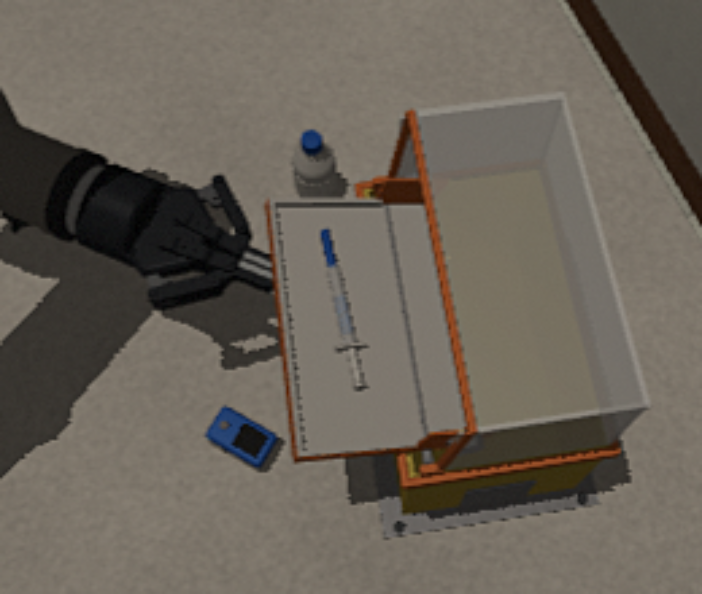

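The tray is lifting: its lip now shows orange at (275,210)-(297,455), and the syringe is still lying on it. Continuing along the arc.

Request:
{"fn": "jog_arm", "kwargs": {"plan": [{"x": -0.02, "y": 0, "z": 0.007, "wx": 0, "wy": 0, "wz": 0}, {"x": -0.041, "y": 0.001, "z": 0.014, "wx": 0, "wy": 0, "wz": 0}, {"x": -0.062, "y": 0.002, "z": 0.022, "wx": 0, "wy": 0, "wz": 0}, {"x": -0.084, "y": 0.002, "z": 0.029, "wx": 0, "wy": 0, "wz": 0}, {"x": -0.105, "y": 0.004, "z": 0.038, "wx": 0, "wy": 0, "wz": 0}, {"x": -0.125, "y": 0.005, "z": 0.047, "wx": 0, "wy": 0, "wz": 0}, {"x": -0.145, "y": 0.008, "z": 0.058, "wx": 0, "wy": 0, "wz": 0}, {"x": -0.164, "y": 0.011, "z": 0.07, "wx": 0, "wy": 0, "wz": 0}, {"x": -0.182, "y": 0.015, "z": 0.082, "wx": 0, "wy": 0, "wz": 0}, {"x": -0.201, "y": 0.018, "z": 0.095, "wx": 0, "wy": 0, "wz": 0}, {"x": -0.219, "y": 0.023, "z": 0.11, "wx": 0, "wy": 0, "wz": 0}, {"x": -0.236, "y": 0.028, "z": 0.124, "wx": 0, "wy": 0, "wz": 0}]}}

```text
t: 9.83
eef_pos: [0.5432, 0.0055, 0.2293]
tool_rot: [0.654, 0.273, 0.652, -0.27]
contact_force: [-0.1, -0.2, -1.0]
gripper_width: -0.001
```

```bash
python3 arc.py pics/s5.png .9 1 1.1 1.2 1.3 1.4
```

```text
[-0.1 -0.2 -1. ] [0.54321699 0.00549262 0.22931679]
0.9 [ 0.    -0.    -0.001]
1.0 [-0.032  0.012  0.031]
1.1 [-0.06   0.025  0.067]
1.2 [-0.084  0.041  0.104]
1.3 [-0.104  0.057  0.144]
1.4 [-0.119  0.075  0.186]
```

View pics/s5.png

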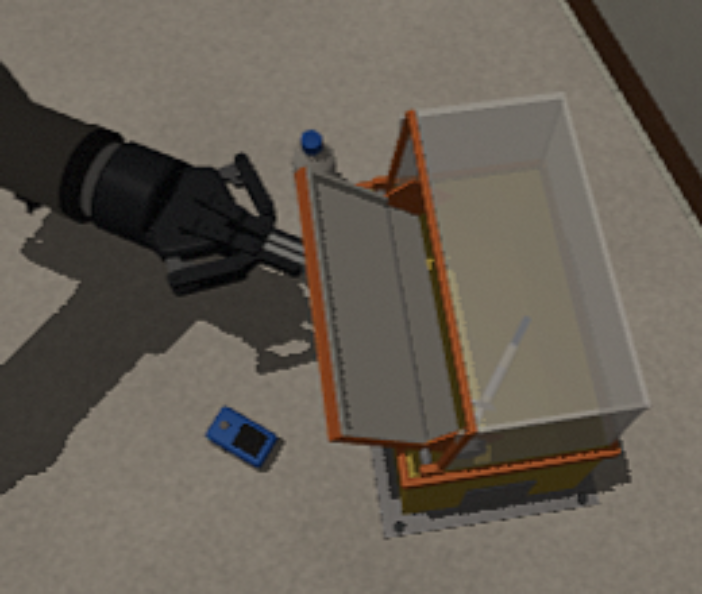

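The syringe has slid off into the tub (seen through the hood at (510,365)) and the tray is steep. Pushing on past balance.

Request:
{"fn": "jog_arm", "kwargs": {"plan": [{"x": 0, "y": 0, "z": 0, "wx": 0, "wy": 0, "wz": 0}, {"x": 0, "y": 0, "z": 0, "wx": 0, "wy": 0, "wz": 0}, {"x": -0.016, "y": 0.006, "z": 0.015, "wx": 0, "wy": 0, "wz": 0}, {"x": -0.032, "y": 0.012, "z": 0.031, "wx": 0, "wy": 0, "wz": 0}, {"x": -0.046, "y": 0.018, "z": 0.049, "wx": 0, "wy": 0, "wz": 0}, {"x": -0.06, "y": 0.025, "z": 0.067, "wx": 0, "wy": 0, "wz": 0}, {"x": -0.072, "y": 0.033, "z": 0.085, "wx": 0, "wy": 0, "wz": 0}, {"x": -0.084, "y": 0.041, "z": 0.104, "wx": 0, "wy": 0, "wz": 0}, {"x": -0.094, "y": 0.049, "z": 0.124, "wx": 0, "wy": 0, "wz": 0}, {"x": -0.104, "y": 0.057, "z": 0.144, "wx": 0, "wy": 0, "wz": 0}, {"x": -0.104, "y": 0.057, "z": 0.144, "wx": 0, "wy": 0, "wz": 0}, {"x": -0.104, "y": 0.057, "z": 0.144, "wx": 0, "wy": 0, "wz": 0}]}}

```text
t: 10.88
eef_pos: [0.5718, -0.0076, 0.251]
tool_rot: [0.654, 0.274, 0.651, -0.27]
contact_force: [-0.2, -0.8, -0.7]
gripper_width: -0.001
```

```bash
python3 arc.py pics/s6.png 1.3 1.4; python3 -c "
from h import *
goal(binpt(-.15,.10,.12),-45,0,90)"
```

```text
[-0.2 -0.8 -0.7] [ 0.5718443  -0.0075924   0.25100434]
1.3 [ 0.004  0.001 -0.003]
1.4 [-0.011  0.019  0.039]
pos [ 0.572 -0.007  0.251] q [-0.63  0.65 -0.12  2.32  1.64  1.63 -1.41] shift [-0.207 -0.007 -0.661] turn [-0.001  0.001 -0.002]
```

View pics/s6.png

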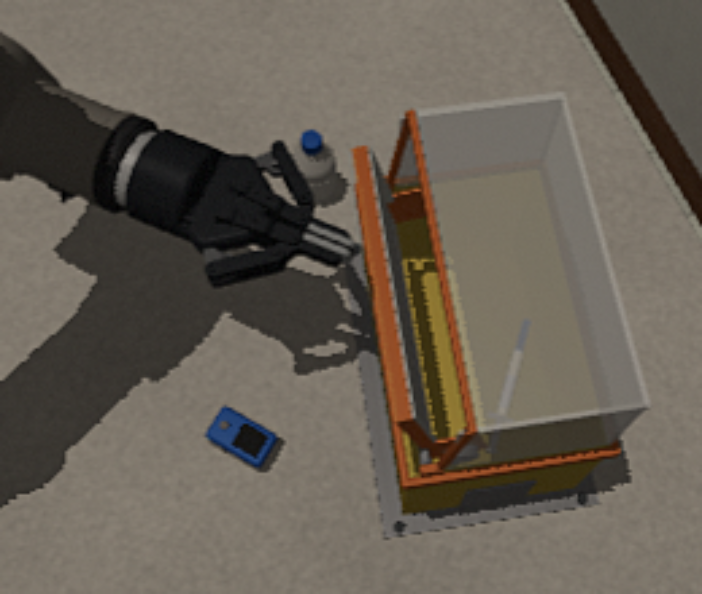

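The tray is near vertical, touching the fingertips at (352,245), and the syringe rests in the tub. A small extra push, then back off.

Request:
{"fn": "jog_arm", "kwargs": {"plan": [{"x": -0.005, "y": 0.01, "z": 0.02, "wx": 0, "wy": 0, "wz": 0}, {"x": -0.011, "y": 0.019, "z": 0.039, "wx": 0, "wy": 0, "wz": 0}, {"x": -0.011, "y": 0.019, "z": 0.039, "wx": 0, "wy": 0, "wz": 0}, {"x": -0.011, "y": 0.019, "z": 0.039, "wx": 0, "wy": 0, "wz": 0}, {"x": -0.011, "y": 0.019, "z": 0.039, "wx": 0, "wy": 0, "wz": 0}, {"x": -0.02, "y": 0.01, "z": 0, "wx": 0, "wy": 0, "wz": 0}, {"x": -0.05, "y": 0, "z": -0.1, "wx": 0, "wy": 0, "wz": 0}, {"x": -0.1, "y": 0, "z": -0.2, "wx": 0, "wy": 0, "wz": 0}, {"x": -0.15, "y": 0, "z": -0.3, "wx": 0, "wy": 0, "wz": 0}, {"x": -0.2, "y": 0, "z": -0.4, "wx": 0, "wy": 0, "wz": 0}, {"x": -0.25, "y": 0, "z": -0.5, "wx": 0, "wy": 0, "wz": 0}, {"x": -0.3, "y": 0, "z": -0.6, "wx": 0, "wy": 0, "wz": 0}]}}

```text
t: 11.93
eef_pos: [0.4855, 0.0784, 0.3111]
tool_rot: [0.654, 0.273, 0.652, -0.27]
contact_force: [0.3, 1.0, -0.9]
gripper_width: -0.002
```

```bash
python3 arc.py pics/s7.png
python3 - <<'E'
from h import *
im=cams.read_camera("top")
print([ (t,[(np.round(atz("top",d["location"],0),3),round(d["confidence"],2)) for d in finder.place_of("top",t)[:1]]) for t in("saline","specimen_pot","oximeter")])
E
```

```text
[ 0.3  1.  -0.9] [0.48549782 0.07841728 0.31114262]
[('saline', [(array([0.588, 0.179, 0.   ]), 0.54)]), ('specimen_pot', [(array([ 0.516, -0.262,  0.   ]), 0.64)]), ('oximeter', [(array([ 0.444, -0.036,  0.   ]), 0.7)])]
```

View pics/s7.png

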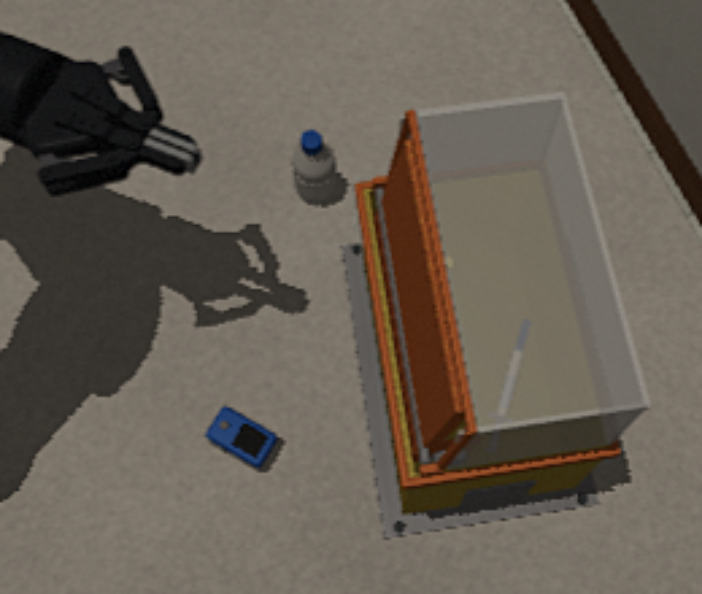

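The tray leans back shut (orange underside from (410,115) to (465,430)), and the syringe is in the tub at (513,365). The bottle (313,165) and oximeter (243,437) are at the same pixels as before, and the hand is clear. Handing in.

```bash
python3 -c "
from station import bot
print(bot.hand_in())"
```

```text
the job is handed in; nothing more can be done
None
```

The syringe is in the bin and the bin is shut. I pushed the tray up from its underside with the closed fingertips, coming from the front left, past its balance point, then backed the hand off about 14 cm.

- **Bin:** the last picture, taken after the hand withdrew at about 12 s, shows the tray leaning back in its raised position by itself. The syringe is inside the tub, seen through the hood.
- **Forces:** the readings at the end of each pushing step were about 1 N, close to sensor noise.
- **Bystanders:** the bottle and the oximeter sit at the same pixels as before. The pot was outside that crop, so I relied on the network's position for it. The network's positions for all three differ from its first ones by about 1 cm, which I take as its own scatter because the hand never came near the pot.
- **First approach:** an attempt from the right ran into a wrist joint limit, so I moved over to the left. Nothing was touched on the way.

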